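# Vent-set the cap of the fuming chamber

## Task

Clear the print-fuming chamber: push the button on the white purge fan unit all the way down and let it come back up. Then screw the knurled cap on top of the chamber clockwise until it bottoms out, back it off a quarter turn so that the chamber can breathe, and finish while still holding the cap in the gripper at that setting. Leave the beaker, tape roll, jar and brush where they are.

Things in the scene. Friction and masses are not known exactly. Their poses are not given: they have to be found in the camera images.
- chamber: Fuming chamber, see-through box with aluminium top plate, 200 x 200 mm, 150 mm high, fixed. Origin at the centre of its underside, z up. On top, at x = -30, y = +30 mm in its frame, an aluminium collar (42 mm across, 16 mm high) carries the threaded neck and cap; the rest of the top is bare. Chamber and fan unit stand one left, one right, either way round.
- cap: Knurled round black cap, 44 mm diameter, 36 mm high, already started on a right-hand thread (6 mm rise per turn) and captive: it can only screw, with about 0.06 N m friction; stays where left, stops hard when bottomed (underside on the collar, 166 mm above the bench; starts 1.9 to 3.3 mm higher). Origin on its axis at its underside, z up; a 4 mm high radial rib on its top points along its x.
- cap_grip (a point): Point on the cap's axis 24 mm above its underside (12 mm below its flat top), a good height to grip; 190 mm above the bench when bottomed out. The axes are the cap's.
- cap_turn (a joint): Turn of the cap in rad: 0 = bottomed out, grows as it is unscrewed (anticlockwise seen from above), 6.28 = one full turn off; its thread ends in a stop at 6.2. Starts between 2.0 and 3.4. A quarter turn off is 1.57.
- fan_unit: Purge fan unit, a white box 130 x 140 mm, 80 mm high, fixed to the bench, with one round push button on top. Origin at the centre of its underside, z up.
- purge_top (a point): Centre of the top face of the grey push button (28 mm diameter, in a black ring housing 44 mm diameter, 12 mm high) on the fan unit; 102 mm above the bench when up, moves down with the button.
- purge (a joint): Travel of the push button in m: 0 = up, 0.006 = fully down. Spring: starts to move at about 1.2 N, fully down at 4 N, springs back up when released.
- beaker: Glass beaker, 84 mm diameter, 115 mm high, standing loose; leave alone. Origin at the centre of its underside.
- tape: Roll of lifting tape lying flat, 90 mm diameter, 24 mm high, loose; leave alone. Origin at the centre of its underside.
- powder_jar: White powder jar with black lid, 60 mm diameter, 75 mm high, loose; leave alone. Origin at the centre of its underside.
- brush: Brush lying on the bench, about 180 mm long, loose; leave alone. Origin under it on its long axis, handle to its -x.

How it is judged:
By the outcome, as a careful person would: the job done as asked, in the order asked, and still so for the second after the job is handed in, while the arm keeps its last pose, push and grip.
It also fails if it takes over 72 s, if anything falls off the work surface, if the arm or the gripper's body presses on something with over 40 N, if the wrist force passes 120 N, or if a joint passes its speed limit or range.

## Robot

A 6-joint arm with a two-finger parallel gripper is mounted at the origin on the work surface. World frame = base frame: x ahead of the robot, y to its left, z up, the work surface at z = 0. Lengths are in mm, angles in rad, forces in N, time in s.
With the tool pointing down it reaches from about 350 to 775 mm from the base axis. Payload 7.3 kg.
Tool frame: the origin (TCP) lies at the very end of the fingers, on their centre line; the grasp point (between the pads) lies 19 mm behind it; z points along the fingers, y is the direction in which the jaws open and shut (so a half turn about z gives the same grasp; the last joint's range is limited). The gripper opens to 92 mm and grips with 3 to 60 N. Pads are 19 mm wide; open, the fingers measure 130 mm over their backs; the gripper's body (75 mm by 190 mm) begins 47 mm behind the grasp point.
Start: joints at [-1.381, 0.342, 1.524, -0, 1.275, -0.146], TCP at [173.023, -495.689, 226.741] pointing down, gripper open.
Joint ranges: [-2.53, 2.53], [-0.77, 2.02], [0.04, 2.7], [-1, 4.14], [0.28, 2.66], [-3.11, 3.11]. Speed limits (rad/s): [2.57, 2.57, 3.14, 3.14, 3.14, 3.14].

## Interface

Orientations are given as a 3x3 rotation matrix whose columns are the frame's x, y, z axes.
In Python, from plant import get_state, viewer, robot gives the robot as it stands.
- The arm moves only by the shell command python3 -m jog 'ROWS' [OPENING]. ROWS is JSON, a list of rows, each a list of 6 numbers: the shift along the tool's x, y, z in m, then the turn, a rotation vector about the tool's x, y, z in rad. A call has 1 to 5 rows; each row shifts and turns the commanded pose from where the row before left it, along the tool's axes as they then stand; what a row does not reach is not made up. A row lasts 1/8 s, in which the tool goes at most 62.5 mm and 10.7 degrees, less where a joint would pass 70% of its speed; a pose out of reach is approached as far as the arm can. A call with a gripper value outside its range is refused whole. OPENING is the finger opening in m, from 0 to 0.0918, set as the call begins (- or left out, the last holds). The fingers move at their own pace and stop on an object; the grip force is fixed at half the most. Time passes only in rows, so rows that do not move let the fingers close. It gives the time, the measured TCP pose, the force and the opening at its end, in the units of the state.
- get_state(): the state, without advancing time (a new reading comes with each control period).
- viewer.get_image(name): name is "side" or "top" or "wrist"; returns a dict with "image" (400x640x3 uint8, red, green, blue), "camera_matrix" (3x3 intrinsics, pixels), "xyz" and "orientation" of the camera in the world; the wrist camera has in their place "T_tool_cam" (4x4, takes a point from camera to tool coordinates, whose origin is the TCP and whose axes are the flange's). Camera axes: x right, y down, z forward; pixel columns grow to the right and rows downward; lengths in mm; the calibration is good to about 2 mm. The wrist camera is an equidistant fisheye: a pixel r from the principal point sees the ray r / f radians off the axis. A picture is of the moment at which its call begins: read the wrist's pose just before it. There is no depth.
- robot.job_done(): hands the job in, once; it reports no verdict.
The state is a dict: "t": time; "joints": joint angles; "joint_velocities": joint speeds; "effort": joint torques, N m; "ee_pos": TCP position; "tcp_rot": TCP orientation; "ft_force": force on the tool from outside, world axes, zero at the start; "torque": the same for the moment, N m; "width": finger opening in mm.
Only numpy, scipy, OpenCV 4.12 (cv2) and the standard library are available. Lean on these libraries where they do the work, as an engineer would, in place of code of your own. Each camera call takes 0.05 s, during which the arm holds its last target. There are 200 camera calls.

## Working session

There is one attempt and no reset: what is moved stays moved. The work goes in short steps, Python scripts to look and compute and a shell command to move; the robot and the scene stay as the last step left them, time stands still between calls to the robot, and variables do not carry over. Pictures are saved under pics/ and viewed, about 8 in all and at most 12, crops included, and the job is handed in when it is done.

```bash
ls; mkdir -p pics
cat > h.py <<'E'
import numpy as np, cv2, sys
from plant import get_state, viewer, robot
def snap(n,f):
    s=get_state(); d=viewer.get_image(n); cv2.imwrite('pics/'+f,d['image'][...,::-1]); return s,d
def ray(d,u,v):
    K=np.array(d['camera_matrix']); R=np.array(d['orientation']); 
    r=R@np.linalg.inv(K)@[u,v,1]; return np.array(d['xyz']),r
def onz(d,u,v,z):
    o,r=ray(d,u,v); return o+r*(z-o[2])/r[2]
def proj(d,p):
    K=np.array(d['camera_matrix']); R=np.array(d['orientation']); q=K@(R.T@(np.array(p)-d['xyz'])); return q[:2]/q[2]
E
python3 - <<'E'
from h import *
for n in ('top','side'):
    s,d=snap(n,n+'0.png'); print(n,d['camera_matrix'],d['xyz'],d['orientation'])
print(s)
E
```

```text
pics
top [[509.12355509   0.         319.17884822]
 [  0.         509.12355509 206.41551692]
 [  0.           0.           1.        ]] [ 476.51524905  119.57541945 1619.25607804] [[ 0.01277397 -0.99525229  0.09648677]
 [-0.99989352 -0.01203316  0.00825594]
 [-0.0070557  -0.09658196 -0.99530003]]
side [[471.84224733   0.         317.69213069]
 [  0.         471.84224733 194.62729211]
 [  0.           0.           1.        ]] [ 469.81425135 -588.2962445   979.10953703] [[ 0.97193116 -0.17107816  0.16149945]
 [-0.23515862 -0.72711913  0.64497922]
 [ 0.00708748 -0.66485339 -0.74694025]]
{'t': 0.05, 'joints': array([-1.38100989e+00,  3.42710658e-01,  1.52499447e+00, -1.64103580e-06,
        1.27540856e+00, -1.46001833e-01]), 'joint_velocities': array([ 0.00073442, -0.00338303, -0.00067416, -0.00071513,  0.00077028,
        0.00112306]), 'effort': array([ 1.78575039e-03, -4.32422590e+01, -2.44993830e+01,  7.21815904e-02,
        5.24395786e-02, -4.41551470e-05]), 'ee_pos': array([ 172.93791218, -495.27507781,  226.05909841]), 'tcp_rot': array([[ 9.44150731e-01,  3.29513753e-01, -2.88483633e-04],
       [ 3.29513806e-01, -9.44149576e-01,  1.49342727e-03],
       [ 2.19733126e-04, -1.50507979e-03, -9.99998843e-01]]), 'ft_force': array([ 0.27546735,  0.7942837 , -0.34403907]), 'torque': array([-0.01509595, -0.00136654,  0.03807184]), 'width': 91.61870210471977}
```

View pics/top0.png

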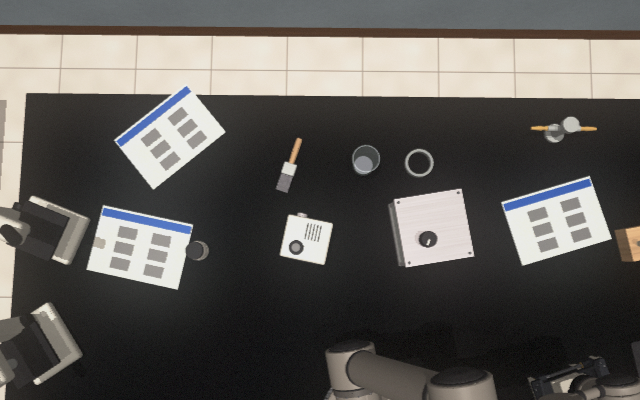

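View pics/side0.png

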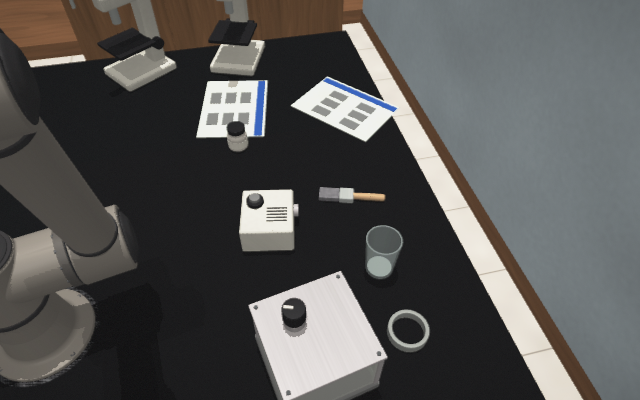

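The top view shows the button at about (296,247) on the fan unit and the cap at (428,239). In the side view the cap is at (294,312), with its white rib to the left, and the button is at (255,199). Next I'll enlarge both for exact positions.

Run:
```python
from h import *
T=viewer.get_image('top'); S=viewer.get_image('side')
def dark(img,u,v,w,th):
    g=img[v-w:v+w,u-w:u+w].max(2); m=(g<th).astype(np.uint8); n,l,st,c=cv2.connectedComponentsWithStats(m)
    k=1+np.argmax(st[1:,4]); m=(l==k).astype(np.uint8)
    (cc,r)=cv2.minEnclosingCircle(cv2.findContours(m,0,2)[0][0]); return np.array(cc)+[u-w,v-w],r,st[k]
for n,u,v in(('btn',296,247),('cap',428,239)): print(n,dark(T['image'],u,v,16,110))
print('button z102',onz(T,296,247,102),onz(S,255,199,102))
print('cap top z204',onz(T,428,239,204.5),onz(S,294,307,204.5))
a=[cv2.resize(d['image'][v-20:v+20,u-20:u+20],(390,290),interpolation=cv2.INTER_CUBIC) for d,u,v in((T,296,247),(T,428,239),(S,255,199),(S,294,312))]
cv2.imwrite('pics/z.png',np.vstack([np.hstack(a[:2]),np.hstack(a[2:])])[...,::-1])
```

```text
btn (array([295., 259.]), 15.297158241271973, array([  0,  25,  31,   7, 117], dtype=int32))
cap (array([427.5, 238.5]), 8.860122680664062, array([  7,   8,  18,  16, 208], dtype=int32))
button z102 [501.58792683 199.50109616 102.        ] [505.61398103 190.45494273 102.        ]
cap top z204 [ 526.61737498 -171.32512709  204.5       ] [ 531.35746934 -174.64733716  204.5       ]
```

View pics/z.png

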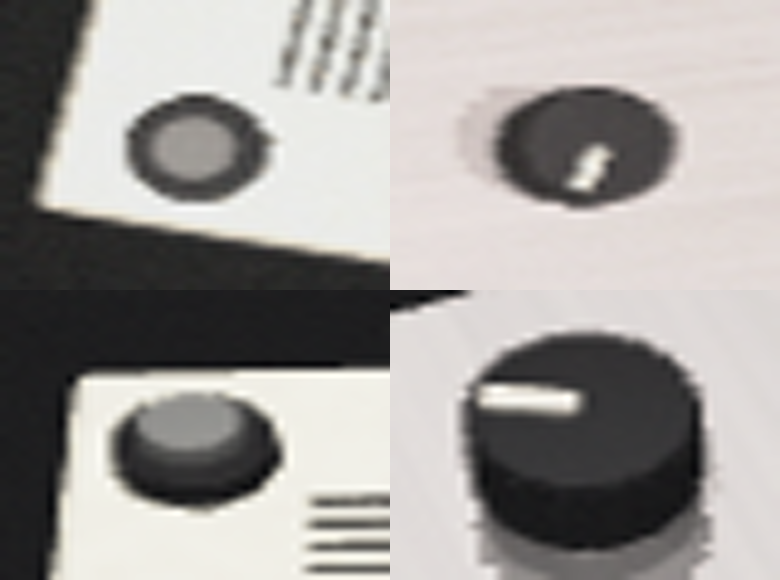

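The zoom shows these pixel positions:

| Feature | Top view | Side view |
|---|---|---|
| Button centre | (295.4,246.8) | (253.7,196.7) |
| Cap top centre | (428.7,238) | (293.4,307.9) |

In the side view the rib runs from (293,306.7) out to (282.7,306).

Run:
```python
from h import *
T=viewer.get_image('top'); S=viewer.get_image('side')
def tri(a,b):
    (o,r),(p,q)=ray(T,*a),ray(S,*b); x=np.linalg.lstsq(np.c_[r,-q],p-o,rcond=None)[0]; A=o+r*x[0];B=p+q*x[1]; return (A+B)/2,np.linalg.norm(A-B)
print('btn',onz(T,295.4,246.8,102),onz(S,253.7,196.7,102),tri((295.4,246.8),(253.7,196.7)))
print('cap',onz(T,428.7,238,204.5),onz(S,293.4,307.9,204.5),tri((428.7,238),(293.4,307.9)))
a=onz(S,293,306.7,208);b=onz(S,282.7,306,208);print('rib',np.degrees(np.arctan2(*(b-a)[1::-1])),a,b)
s=get_state(); w=viewer.get_image('wrist'); print(w['T_tool_cam'],w['camera_matrix'])
```

```text
btn [502.15794259 201.2951338  102.        ] [503.61353115 198.69345806 102.        ] (array([502.9701989 , 201.4406339 ,  98.94817846]), np.float64(1.5216412373928243))
cap [ 529.40901187 -173.2835075   204.5       ] [ 529.93646876 -176.15904475  204.5       ] (array([ 529.89367205, -174.10199185,  200.65203142]), np.float64(0.6821640281649745))
rib 162.33063652006953 [ 529.44496641 -175.51255864  208.        ] [ 511.62642495 -169.83643301  208.        ]
[[-6.18402281e-04 -9.68124899e-01 -2.50467158e-01  6.70064343e+01]
 [ 9.99999802e-01 -6.26829669e-04 -4.61248052e-05  2.05454742e-01]
 [-1.12345673e-04 -2.50467137e-01  9.68125096e-01 -1.57893729e+02]
 [ 0.00000000e+00  0.00000000e+00  0.00000000e+00  1.00000000e+00]] [[309.70691629   0.         319.14139574]
 [  0.         309.70691629 195.4272146 ]
 [  0.           0.           1.        ]]
```

```bash
python3 -m jog '[[0.0443,-0.0184,-0.0044,0,0,0],[0.0443,-0.0184,-0.0044,0,0,0],[0.0443,-0.0184,-0.0044,0,0,0],[0.0443,-0.0184,-0.0044,0,0,0],[0.0443,-0.0184,-0.0044,0,0,0]]' 0
python3 -m jog '[[0.0443,-0.0184,-0.0044,0,0,0],[0.0443,-0.0184,-0.0044,0,0,0],[0.0443,-0.0184,-0.0044,0,0,0],[0.0443,-0.0184,-0.0044,0,0,0],[0.0443,-0.0184,-0.0044,0,0,0]]'
python3 -m jog '[[0,0,0,0,0,0]]'
```

```text
t: 0.98
ee_pos: [352.8, -334.7, 249.0]
tcp_rot: [[0.944, 0.329, 0.0], [0.329, -0.944, -0.0], [0.0, 0.0, -1.0]]
ft_force: [-0.1, -0.2, 0.4]
width: 46.4
t: 1.6
ee_pos: [531.7, -174.8, 270.9]
tcp_rot: [[0.944, 0.33, 0.0], [0.33, -0.944, -0.0], [0.0, 0.0, -1.0]]
ft_force: [0.3, 0.4, -0.3]
width: 0.7
t: 1.72
ee_pos: [532.4, -173.7, 270.6]
tcp_rot: [[0.943, 0.333, 0.001], [0.333, -0.943, 0.0], [0.001, -0.0, -1.0]]
ft_force: [-0.8, 0.4, 0.5]
width: 0.7
```

```bash
python3 -m jog '[[0.012,-0.0453,0,0,0,0],[0.012,-0.0453,0,0,0,0],[0.012,-0.0453,0,0,0,0],[0.012,-0.0453,0,0,0,0]]' >/dev/null
python3 -m jog '[[0.012,-0.0453,0,0,0,0],[0.012,-0.0453,0,0,0,0],[0.012,-0.0453,0,0,0,0],[0.012,-0.0453,0,0,0,0]]' 
python3 -m jog '[[0,0,0.04,0,0,0],[0,0,0.04,0,0,0],[0,0,0.03,0,0,0],[0,0,0,0,0,0],[0,0,0,0,0,0]]'
python3 - <<'E'
from h import *
s,d=snap('wrist','w1.png')
K=np.array(d['camera_matrix']);M=np.array(d['T_tool_cam']);R=np.array(s['tcp_rot'])
def wp(p):
    q=R.T@(np.array(p)-s['ee_pos']); c=np.linalg.inv(M)@[*q,1]; c=c[:3]; r=np.hypot(*c[:2]); t=np.arctan2(r,c[2]); return K[:2,2]+K[0,0]*t*c[:2]/r
print(s['ee_pos'],wp((503,200,102)),wp(s['ee_pos']))
E
```

```text
t: 2.72
ee_pos: [501.5, 198.1, 270.7]
tcp_rot: [[0.944, 0.329, -0.0], [0.329, -0.944, -0.001], [-0.0, 0.001, -1.0]]
ft_force: [-0.3, 0.2, 0.0]
width: 0.2
t: 3.35
ee_pos: [502.6, 197.4, 162.0]
tcp_rot: [[0.944, 0.329, 0.002], [0.329, -0.944, 0.0], [0.002, 0.0, -1.0]]
ft_force: [-0.5, 0.7, 0.8]
width: 0.4
[502.64930362 197.37597525 161.97341617] [315.63526355 208.01832741] [318.81177856 241.31982746]
```

View pics/w1.png

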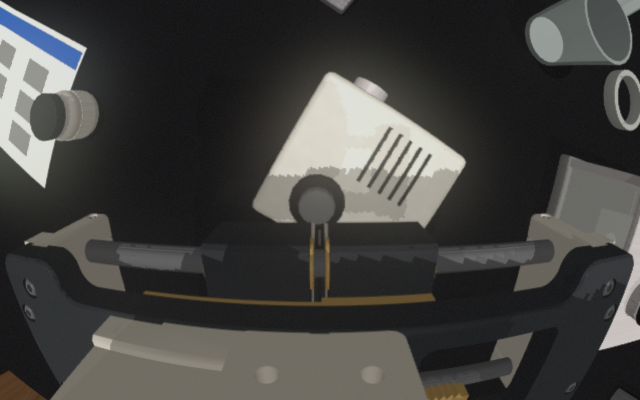

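The button is at (317,204) in the wrist image and the fingertips are just below it at (319,222). It sits about 2–3 mm further along tool x than estimated, so I'll correct that and press.

```bash
python3 -m jog '[[0.003,-0.001,0.025,0,0,0],[0,0,0.023,0,0,0],[0,0,0,0,0,0],[0,0,0,0,0,0]]'
python3 -m jog '[[0,0,0.006,0,0,0],[0,0,0.003,0,0,0],[0,0,0,0,0,0],[0,0,0,0,0,0]]'
python3 -m jog '[[0,0,0.003,0,0,0],[0,0,0,0,0,0],[0,0,0,0,0,0]]'
python3 -m jog '[[0,0,0.003,0,0,0],[0,0,0,0,0,0],[0,0,0,0,0,0]]'
```

```text
t: 3.9
ee_pos: [505.3, 199.9, 114.3]
tcp_rot: [[0.944, 0.329, 0.003], [0.329, -0.944, 0.001], [0.003, 0.0, -1.0]]
ft_force: [0.5, 0.1, 0.3]
width: 0.8
t: 4.4
ee_pos: [504.4, 199.7, 103.8]
tcp_rot: [[0.944, 0.33, 0.0], [0.33, -0.944, -0.0], [0.0, 0.0, -1.0]]
ft_force: [-0.3, -0.5, 0.1]
width: 0.5
t: 4.78
ee_pos: [504.6, 199.8, 100.9]
tcp_rot: [[0.944, 0.33, 0.001], [0.33, -0.944, 0.0], [0.001, 0.0, -1.0]]
ft_force: [0.4, 0.9, 1.1]
width: 0.4
t: 5.15
ee_pos: [504.6, 199.8, 97.9]
tcp_rot: [[0.944, 0.33, 0.001], [0.33, -0.944, 0.0], [0.001, 0.0, -1.0]]
ft_force: [1.0, 0.1, 2.8]
width: 0.4
```

```bash
python3 -m jog '[[0,0,0.002,0,0,0],[0,0,0,0,0,0],[0,0,0,0,0,0]]'
python3 -m jog '[[0,0,0.001,0,0,0],[0,0,0,0,0,0],[0,0,0,0,0,0]]'
python3 -m jog '[[0,0,0.001,0,0,0],[0,0,0,0,0,0],[0,0,0,0,0,0]]'
```

```text
t: 5.52
ee_pos: [504.7, 199.8, 96.2]
tcp_rot: [[0.944, 0.33, 0.001], [0.33, -0.944, 0.0], [0.001, 0.0, -1.0]]
ft_force: [0.4, 0.2, 7.5]
width: 0.4
t: 5.9
ee_pos: [504.8, 199.8, 96.1]
tcp_rot: [[0.944, 0.33, 0.002], [0.33, -0.944, 0.0], [0.002, 0.0, -1.0]]
ft_force: [-1.7, 0.0, 13.9]
width: 0.1
t: 6.28
ee_pos: [504.8, 199.8, 95.9]
tcp_rot: [[0.944, 0.33, 0.002], [0.33, -0.944, 0.0], [0.002, 0.0, -1.0]]
ft_force: [-4.8, -1.2, 20.5]
width: 0.3
```

Full press confirmed: the travel stopped at z≈96 and the force rose stiffly to 20 N. Now I'll release, lift, go back over the cap, open the gripper and look.

```bash
python3 -m jog '[[0,0,-0.02,0,0,0],[0,0,-0.05,0,0,0],[0,0,-0.05,0,0,0],[0,0,-0.055,0,0,0],[0,0,0,0,0,0]]' 
python3 -m jog '[[-0.0125,0.0453,0,0,0,0],[-0.0125,0.0453,0,0,0,0],[-0.0125,0.0453,0,0,0,0],[-0.0125,0.0453,0,0,0,0]]' 0.09 >/dev/null
python3 -m jog '[[-0.0125,0.0453,0,0,0,0],[-0.0125,0.0453,0,0,0,0],[-0.0125,0.0453,0,0,0,0],[-0.0125,0.0453,0,0,0,0]]' >/dev/null
python3 -m jog '[[0,0,0,0,0,-0.18],[0,0,0,0,0,-0.18],[0,0,0,0,0,-0.18],[0,0,0,0,0,-0.18],[0,0,0,0,0,-0.18]]' >/dev/null
python3 -m jog '[[0,0,0,0,0,-0.18],[0,0,0,0,0,-0.18],[0,0,0,0,0,-0.18],[0,0,0,0,0,-0.18],[0,0,0,0,0,-0.18]]' >/dev/null
python3 -m jog '[[0,0,0,0,0,-0.18],[0,0,0,0,0,-0.18],[0,0,0,0,0,-0.18],[0,0,0,0,0,-0.18],[0,0,0,0,0,-0.18]]' >/dev/null
python3 -m jog '[[0,0,0.005,0,0,-0.18],[0,0,0,0,0,0],[0,0,0,0,0,0]]'
cat >> h.py <<'E'
def wfun(s,d):
    K=np.array(d['camera_matrix']);M=np.array(d['T_tool_cam']);R=np.array(s['tcp_rot'])
    def wp(p):
        q=R.T@(np.array(p)-s['ee_pos']); c=(np.linalg.inv(M)@[*q,1])[:3]; r=np.hypot(*c[:2]); t=np.arctan2(r,c[2]); return K[:2,2]+K[0,0]*t*c[:2]/r
    def wz(u,v,z):
        e=np.array([u,v])-K[:2,2]; r=np.hypot(*e); t=r/K[0,0]; c=np.array([*(np.sin(t)*e/r),np.cos(t)])
        o=R@M[:3,3]+s['ee_pos']; w=R@M[:3,:3]@c; return o+w*(z-o[2])/w[2]
    return wp,wz
E
python3 - <<'E'
from h import *
s,d=snap('wrist','w2.png'); wp,wz=wfun(s,d)
print(s['joints'],s['ee_pos'],wp((530,-174.5,204.5)))
T=viewer.get_image('top')['image']; W=cv2.resize(d['image'],(640,400))
z=cv2.resize(T[207:287,246:374],(640,400),interpolation=cv2.INTER_CUBIC)
cv2.imwrite('pics/w2t.png',cv2.resize(np.vstack([W[:300],z[60:360]]),(640,600))[...,::-1])
E
```

```text
t: 6.9
ee_pos: [505.8, 200.1, 272.6]
tcp_rot: [[0.944, 0.33, 0.007], [0.33, -0.944, 0.002], [0.008, 0.001, -1.0]]
ft_force: [0.4, 0.5, -0.6]
width: 0.4
t: 10.15
ee_pos: [529.1, -175.2, 262.9]
tcp_rot: [[-0.998, -0.071, -0.002], [-0.071, 0.998, 0.001], [0.001, 0.001, -1.0]]
ft_force: [0.6, 1.0, -0.3]
width: 90.2
[-4.57307945e-01  3.78404621e-01  1.36853677e+00 -7.81675440e-05
  1.39631990e+00 -2.09876509e+00] [ 529.05225445 -175.22449274  262.90851469] [320.34131522 211.45877095]
```

View pics/w2t.png

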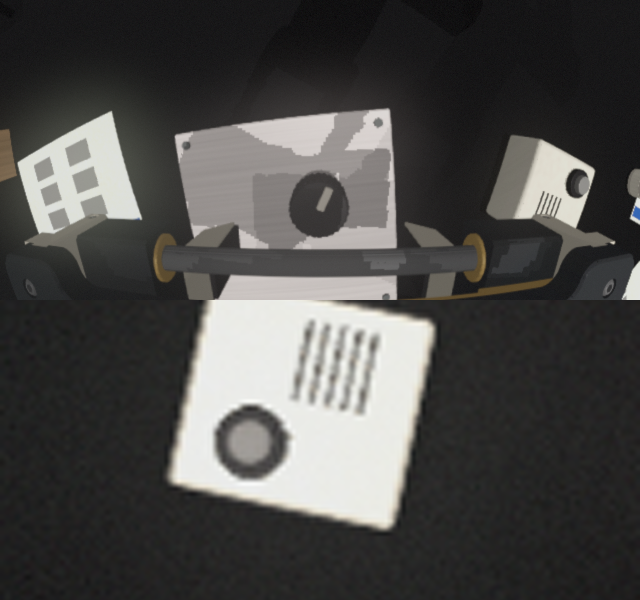

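In the wrist view the cap is at (319,204) against a predicted (320,211). That offset along tool x looks like the one at the button, so part of it is wrist calibration. The rib points to about 162° world, as before. The lower crop shows the button back up and evenly lit at (250,440). Next I'll descend and grip.

```bash
python3 -m jog '[[0.001,0,0.03,0,0,0],[0,0,0.03,0,0,0],[0,0,0.02,0,0,0],[0,0,0.01,0,0,0],[0,0,0,0,0,0]]'
python3 -m jog '[[0,0,0,0,0,0],[0,0,0,0,0,0],[0,0,0,0,0,0],[0,0,0,0,0,0],[0,0,0,0,0,0]]' 0.03
python3 -m jog '[[0,0,0,0,0,0],[0,0,0,0,0,0],[0,0,0,0,0,0]]'
```

```text
t: 10.88
ee_pos: [528.3, -175.4, 173.5]
tcp_rot: [[-0.997, -0.073, -0.001], [-0.073, 0.997, 0.0], [0.001, 0.0, -1.0]]
ft_force: [0.2, 0.2, 0.9]
width: 89.9
t: 11.5
ee_pos: [528.4, -175.5, 173.8]
tcp_rot: [[-0.997, -0.074, 0.0], [-0.074, 0.997, -0.0], [-0.0, -0.0, -1.0]]
ft_force: [-0.6, 0.5, -0.9]
width: 44.5
t: 11.88
ee_pos: [528.4, -175.6, 173.8]
tcp_rot: [[-0.997, -0.074, 0.0], [-0.074, 0.997, -0.0], [-0.0, -0.0, -1.0]]
ft_force: [-0.0, -1.4, 0.8]
width: 43.8
```

```bash
cat > st.py <<'E'
from h import *
s=get_state();R=s['tcp_rot'];print('t %.2f pos %s yaw %.4f F %s M %s w %.1f j6 %.3f'%(s['t'],s['ee_pos'].round(1),np.arctan2(R[1,0],R[0,0]),s['ft_force'].round(1),s['torque'].round(3),s['width'],s['joints'][5]))
E
python3 st.py
python3 -m jog '[[0,0,0.00014,0,0,0.15],[0,0,0.00014,0,0,0.15],[0,0,0.00014,0,0,0.15],[0,0,0.00014,0,0,0.15],[0,0,0.00014,0,0,0.15]]' >/dev/null; python3 st.py
python3 -m jog '[[0,0,0.00014,0,0,0.15],[0,0,0.00014,0,0,0.15],[0,0,0.00014,0,0,0.15],[0,0,0.00014,0,0,0.15],[0,0,0.00014,0,0,0.15]]' >/dev/null; python3 st.py
python3 -m jog '[[0,0,0,0,0,0],[0,0,0,0,0,0]]' >/dev/null; python3 st.py;python3 -m jog '[[0,0,0,0,0,0]]' >/dev/null; python3 st.py
```

```text
t 11.88 pos [ 528.4 -175.6  173.8] yaw -3.0674 F [-0.  -1.4  0.8] M [-0.065 -0.108 -0.005] w 43.8 j6 -2.103
t 12.50 pos [ 528.6 -175.   173.1] yaw 2.4610 F [ 0.8  1.2 -0. ] M [ 0.222 -0.252  0.083] w 43.7 j6 -1.348
t 13.12 pos [ 529.1 -174.8  172.4] yaw 1.7111 F [2.2 2.2 0.2] M [ 0.36  -0.581  0.064] w 43.7 j6 -0.598
t 13.38 pos [ 529.1 -174.8  172.4] yaw 1.7191 F [ 4.3  3.  -0.5] M [ 0.546 -0.882 -0.03 ] w 43.5 j6 -0.606
t 13.50 pos [ 529.1 -174.8  172.4] yaw 1.7191 F [ 4.8  4.2 -1.3] M [ 0.59  -0.848 -0.066] w 43.4 j6 -0.606
```

```bash
python3 -m jog '[[0.0004,0.0007,0.00014,0,0,0.15],[0,0,0.00014,0,0,0.15],[0,0,0.00005,0,0,0.05]]' >/dev/null; python3 st.py
python3 -m jog '[[0,0,0.00005,0,0,0.05],[0,0,0.00005,0,0,0.05]]' >/dev/null; python3 st.py
python3 -m jog '[[0,0,0.00005,0,0,0.05],[0,0,0.00005,0,0,0.05]]' >/dev/null; python3 st.py
python3 -m jog '[[0,0,0.00005,0,0,0.05],[0,0,0.00005,0,0,0.05]]' >/dev/null; python3 st.py
python3 -m jog '[[0,0,0.00005,0,0,0.05],[0,0,0.00005,0,0,0.05]]' >/dev/null; python3 st.py
```

```text
t 13.88 pos [ 529.4 -174.8  172.1] yaw 1.3666 F [3.  1.8 0.1] M [ 0.289 -0.659  0.051] w 43.4 j6 -0.253
t 14.12 pos [ 529.5 -174.8  172. ] yaw 1.2677 F [ 3.2  1.9 -1.2] M [ 0.256 -0.639  0.128] w 43.4 j6 -0.154
t 14.38 pos [ 529.5 -174.9  171.9] yaw 1.1677 F [ 3.7  1.3 -0.9] M [ 0.215 -0.72   0.001] w 43.6 j6 -0.054
t 14.62 pos [ 529.6 -174.9  171.8] yaw 1.0677 F [ 4.2  1.4 -0.6] M [ 0.229 -0.732  0.08 ] w 43.5 j6 0.046
t 14.88 pos [ 529.7 -175.   171.7] yaw 0.9676 F [ 4.5  1.1 -0.7] M [ 0.147 -0.799  0.099] w 43.4 j6 0.146
```

```bash
for i in 1; do
python3 -m jog '[[0,0,0.00005,0,0,0.05],[0,0,0.00005,0,0,0.05]]' >/dev/null; python3 st.py
python3 -m jog '[[0,0,0.00005,0,0,0.05],[0,0,0.00005,0,0,0.05]]' >/dev/null; python3 st.py
python3 -m jog '[[0,0,0.00005,0,0,0.05],[0,0,0.00005,0,0,0.05]]' >/dev/null; python3 st.py
done
```

```text
t 15.12 pos [ 529.7 -175.   171.6] yaw 0.8677 F [ 4.8  0.3 -0.3] M [ 0.108 -0.803  0.028] w 43.2 j6 0.246
t 15.38 pos [ 529.8 -175.1  171.5] yaw 0.7677 F [ 5.1  1.5 -1.5] M [ 0.158 -0.813  0.074] w 43.5 j6 0.346
t 15.62 pos [ 529.8 -175.1  171.4] yaw 0.6677 F [ 4.7  1.5 -1. ] M [ 0.116 -0.749  0.04 ] w 43.5 j6 0.446
```

```bash
python3 -m jog '[[0,0,0.00005,0,0,0.05],[0,0,0.00005,0,0,0.05]]' >/dev/null; python3 st.py
python3 -m jog '[[0,0,0.00005,0,0,0.05],[0,0,0.00005,0,0,0.05]]' >/dev/null; python3 st.py
python3 -m jog '[[0,0,0.00005,0,0,0.05],[0,0,0.00005,0,0,0.05]]' >/dev/null; python3 st.py
```

```text
t 15.88 pos [ 529.9 -175.2  171.3] yaw 0.5679 F [ 5.3 -0.  -0.8] M [ 0.015 -0.85   0.438] w 43.2 j6 0.546
t 16.12 pos [ 529.5 -175.5  171.3] yaw 0.4697 F [ 2.2 -1.9  1.4] M [-0.16  -0.328  0.949] w 43.7 j6 0.645
t 16.38 pos [ 529.4 -175.6  171.4] yaw 0.3697 F [ 1.5 -0.9  2.6] M [-0.059 -0.496  1.047] w 43.1 j6 0.745
```

The cap bottomed near yaw 0.58, then slipped in the pads at about 1 N m. I'll back off in small steps to find where the torque crosses zero.

```bash
python3 -m jog '[[0,0,0,0,0,-0.02]]' >/dev/null; python3 st.py
python3 -m jog '[[0,0,0,0,0,-0.02]]' >/dev/null; python3 st.py
python3 -m jog '[[0,0,0,0,0,-0.02]]' >/dev/null; python3 st.py
python3 -m jog '[[0,0,0,0,0,-0.02]]' >/dev/null; python3 st.py
python3 -m jog '[[0,0,0,0,0,-0.02]]' >/dev/null; python3 st.py
python3 -m jog '[[0,0,0,0,0,-0.02]]' >/dev/null; python3 st.py
python3 -m jog '[[0,0,0,0,0,-0.02]]' >/dev/null; python3 st.py
python3 -m jog '[[0,0,0,0,0,-0.02]]' >/dev/null; python3 st.py
```

```text
t 16.50 pos [ 529.5 -175.5  171.4] yaw 0.3905 F [ 1.9 -0.8  1.1] M [-0.262 -0.403  0.396] w 43.4 j6 0.724
t 16.62 pos [ 529.5 -175.4  171.4] yaw 0.4089 F [ 3.3 -1.4  1.6] M [-0.319 -0.569 -0.064] w 43.3 j6 0.705
t 16.75 pos [ 529.5 -175.5  171.4] yaw 0.4275 F [ 3.5 -2.4  2.5] M [-0.439 -0.584 -0.089] w 43.4 j6 0.686
t 16.88 pos [ 529.4 -175.5  171.4] yaw 0.4472 F [ 3.8 -2.5  3.3] M [-0.498 -0.667 -0.076] w 43.3 j6 0.666
t 17.00 pos [ 529.5 -175.4  171.4] yaw 0.4671 F [ 4.4 -3.3  3.8] M [-0.649 -0.638 -0.088] w 43.5 j6 0.647
t 17.12 pos [ 529.5 -175.4  171.4] yaw 0.4871 F [ 3.9 -3.8  3.7] M [-0.59  -0.658 -0.04 ] w 43.5 j6 0.627
t 17.25 pos [ 529.5 -175.4  171.5] yaw 0.5071 F [ 4.2 -3.7  4.1] M [-0.619 -0.668 -0.075] w 43.2 j6 0.607
t 17.38 pos [ 529.5 -175.4  171.5] yaw 0.5271 F [ 4.1 -3.3  4.1] M [-0.539 -0.648 -0.032] w 43.7 j6 0.587
```

```bash
python3 -m jog '[[0,0,-0.0003,0,0,-0.15],[0,0,-0.00014,0,0,-0.15],[0,0,-0.00014,0,0,-0.15],[0,0,-0.00014,0,0,-0.15],[0,0,-0.00014,0,0,-0.15]]' >/dev/null; python3 st.py
python3 -m jog '[[0,0,-0.00014,0,0,-0.15],[0,0,-0.00014,0,0,-0.15],[0,0,-0.00014,0,0,-0.15],[0,0,-0.0001,0,0,-0.1]]' >/dev/null; python3 st.py
python3 -m jog '[[0,0,-0.0001,0,0,-0.1],[0,0,0,0,0,0]]' >/dev/null; python3 st.py
python3 -m jog '[[0,0,0,0,0,0],[0,0,0,0,0,0]]' >/dev/null; python3 st.py
```

```text
t 18.00 pos [ 529.3 -175.3  172.2] yaw 1.2815 F [ 3.6 -2.6  4.8] M [-0.528 -0.706 -0.007] w 43.4 j6 -0.168
t 18.50 pos [ 529.2 -175.2  172.7] yaw 1.8303 F [ 2.4 -2.9  4.4] M [-0.449 -0.662 -0.046] w 43.8 j6 -0.717
t 18.75 pos [ 529.2 -175.2  172.8] yaw 1.9256 F [ 2.3 -3.2  4.7] M [-0.557 -0.594 -0.001] w 43.5 j6 -0.812
t 19.00 pos [ 529.2 -175.2  172.8] yaw 1.9240 F [ 3.3 -3.5  5.6] M [-0.515 -0.651  0.049] w 43.8 j6 -0.810
```

```bash
python3 -m jog '[[0,0,-0.0003,0,0,-0.053],[0,0,0,0,0,0],[0,0,0,0,0,0]]' >/dev/null; python3 st.py
python3 - <<'E'
from h import *
s,w=snap('wrist','w3.png'); S=viewer.get_image('side')['image']; T=viewer.get_image('top')['image']
z=lambda I,u,v,a,b:cv2.resize(I[v-b:v+b,u-a:u+a],(400,300),interpolation=cv2.INTER_CUBIC)
cv2.imwrite('pics/c3.png',np.vstack([np.hstack([z(S,294,307,40,30),z(w['image'],319,220,80,60)]),np.hstack([z(S,320,250,200,150),z(T,350,210,133,100)])])[...,::-1])
E
```

```text
t 19.38 pos [ 529.1 -175.2  172.9] yaw 1.9771 F [ 3.2 -3.7  4.4] M [-0.66  -0.671  0.095] w 43.5 j6 -0.863
```

View pics/c3.png

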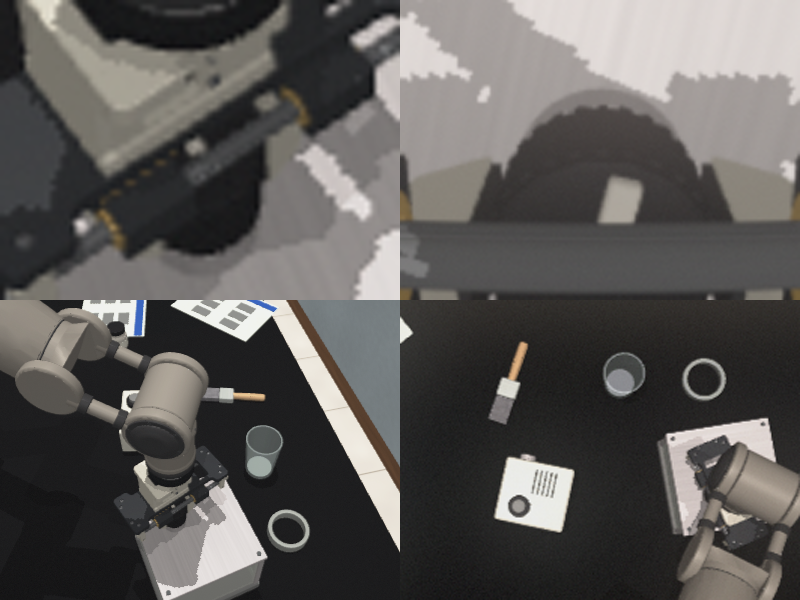

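The wrist crop shows the rib tilted about 12–15° clockwise of tool x, where the torque-based estimate predicts 11.7°. The fan button is up, and the beaker, tape and brush are in place. Handing in.

```bash
python3 -c "
from plant import robot; print(robot.job_done())"; python3 st.py
```

```text
the job is handed in; nothing more can be done
None
the job is handed in; nothing more can be done
```

The job is done and handed in at about 19.5 s of the 72 s; no verdict was reported.

- **Purge button:** I pressed it to its stop. The fingertips halted at z≈96 mm and the force rose to 20 N. The top camera then showed it back up.
- **Cap, bottoming out:** I turned it about 2.63 rad clockwise in one grip until it stopped hard. The pads then slipped about 0.17 rad on the cap at 1 N m. To correct for that, I took zero from where the torque crossed zero on backing off (tool yaw about 0.407).
- **Cap, final setting:** I backed it off to tool yaw 1.977, which is 1.57 rad, and it is still held in the gripper. The tool is about 1.5 mm higher than at the bottom, which fits the thread. The rib is tilted about 12–15° from the tool axis against a predicted 11.7°, though perspective makes that a rough check.
- **Other checks:** The last pictures show the beaker, tape, brush and jar in place, judged by eye. The wrist camera put the cap about 4–5 mm from where the fixed cameras did. I relied mostly on the fixed cameras, and the grip centred with side forces of about 6 N or less. At hand-in the wrist still read about 5 N sideways, 4 N upward and roughly 0.1 N m of twist.

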